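Set and lock the grind wheel of a coffee grinder

ROBOT

A 6-joint arm with a two-finger parallel gripper is mounted at the origin on a cart in front of the work surface, level with it; the furniture and walls round the work are solid. World frame = base frame: x ahead of the robot, y to its left, z up, the work surface at z = 0. Lengths are in mm, angles in degrees, forces in N, time in s.
With the tool pointing down it reaches from about 350 to 850 mm from the base axis. Payload 8.1 kg.
Tool frame: the origin (TCP) lies on the centre line of the jaws, within the pads' length; the fingertips stand 19 mm ahead of it and the grasp point (between the pads) is the TCP; z points along the fingers, y is the direction in which the jaws open and shut (so a half turn about z gives the same grasp; the last joint's range is limited). The gripper opens to 85 mm and grips with 20 to 120 N. Pads are 22 mm wide; open, the fingers measure 114 mm over their backs; the gripper's body (76 mm by 85 mm) begins 54 mm behind the grasp point. The pads swing forward as they close: fully open they stand 13 mm farther back than shut.
Start: joints at [-68.434, 7.471, 85.268, -0, 87.261, -4.893], TCP at [267.356, -537.146, 250.292] pointing down, gripper open.
Joint ranges: [-169.43, 169.43], [-51.17, 129.36], [1.28, 143.12], [-76.62, 256.62], [0, 156.53], [-152.29, 152.29]. Speed limits (degrees/s): [136.94, 136.94, 159.86, 180, 180, 180].

INTERFACE

Orientations are given as [roll, pitch, yaw] about the fixed x, y, z axes, in that order (R = Rz(yaw) Ry(pitch) Rx(roll)).
In Python, from bench import r, viewer gives the robot as it stands.
- The arm moves only by the tool carry_out, never from a script. Its argument "commands" is a list that holds one entry, the list of rows, each a list of 7 numbers: the finger opening in mm, from 0 to 85.4, then the shift along the tool's x, y, z in mm, then the turn, a rotation vector about the tool's x, y, z in degrees. A call has 1 to 5 rows; each row is the pose to reach, as a shift and turn from the pose commanded when the call began, along the tool's axes at that moment; what a row does not reach only later rows make up. A row lasts 1/8 s, in which the tool goes at most 62.5 mm and 10.7 degrees, less where a joint would pass 70% of its speed; a pose out of reach is approached as far as the arm can. A call with a gripper value outside its range is refused whole. The fingers move at their own pace and stop on an object; "grip_force" is the grip in N (left out, the last holds). Time passes only in rows, so rows that repeat a pose let the fingers close. It gives the time, the measured TCP pose, the force and the opening at its end, in the units of the state.
- r.sense(): the state, without advancing time (a new reading comes with each control period).
- viewer.snapshot(name): name is "side" or "top" or "wrist"; returns the picture (420x560x3 uint8, red, green, blue); there is no depth.
- viewer.calibration(name): a dict with "camera_matrix" (3x3 intrinsics, pixels), "rvec" (rotation vector, rad) and "tvec" (3), from world to camera coordinates, as OpenCV has them. Camera axes: x right, y down, z forward; pixel columns grow to the right and rows downward; lengths in mm; the calibration is good to about 2 mm. The wrist camera is an equidistant fisheye: a pixel r from the principal point sees the ray r / f radians off the axis. A picture is of the moment at which its call begins: read the wrist's pose just before it. calibration takes no time and is no camera call; for the wrist camera it gives the pose at the moment of the call.
- r.hand_in(): hands the job in, once; it reports no verdict.
The state is a dict: "time": time; "joint_pos": joint angles; "qd": joint speeds; "joint_efforts": joint torques, N m; "tool_pos": TCP position; "tcp_rot": TCP orientation; "ft_force": force on the tool from outside, world axes, zero at the start; "wrist_torque": the same for the moment, N m; "finger_gap": finger opening in mm.
Only numpy, scipy, OpenCV 4.12 (cv2) and the standard library are available. Lean on these libraries where they do the work, as an engineer would, in place of code of your own. Each camera call takes 0.05 s, during which the arm holds its last target. There are 200 camera calls.

TASK

Set the low coffee grinder: turn its broad flat wheel by the rim, not by the raised hub, until the long engraved mark faces the fixed pointer, then slide the locking bolt by its upright tab fully home into the hub's notch. Press gently, below 25 N on the wheel, both from above and with the bolt (if the bolt meets the hub instead of the notch, draw back and correct the wheel), and leave the things around where they stand.

Things in the scene. Friction and masses are not known exactly. Their poses are not given: they have to be found in the camera images.
- grinder: Low coffee grinder fixed to the counter: black round housing 182 mm across, 30 mm high, a flat aluminium wheel on top. Origin on the wheel's axis at counter height, z up, +y towards the pointer. Its -y side carries the bolt block, 44 mm wide, 59 mm high, from 88 to 153 mm from the axis, with guide rails to 68 mm and a bridge to 73 mm high (92 to 104 mm from the axis).
- wheel_axis (a point): Fixed point on the wheel's axis, 55 mm above the counter. The wheel: a smooth disc of radius 85 mm; on it a steel hub of radius 42 mm, 20 mm higher, so the rim's flat top is a ring of radius 42 to 85 mm. That top lies 44 to 58 mm above the counter (differs each time, so feel for it) on a spring washer: it yields 1 mm per 10 N, at most 5 mm.
- pointer (a point): Tip of the fixed pointer, 87 mm from the wheel's axis on the grinder's +y side, 60 mm above the counter: a flat aluminium arrowhead 18 mm wide on a black post 34 mm wide that reaches out to 114 mm from the axis. It points at the axis.
- setting_wheel (a joint): Wheel angle, rad, growing counter-clockwise from above; 0 when the mark (dark radial groove 4x38 mm across the rim's flat top; other strokes are short and thin) faces the pointer. Starts at -1.4 to -0.6. Turns stiffly (0.4 N m) and stays put; a fingertip pressed down on the rim at about 16 N and led round the axis at a radius of about 68 mm drags it, but may slip.
- lock_bolt (a joint): Bolt travel, m: 0 drawn back, 0.016 fully home (end stop); slides along the grinder's +y towards the axis, friction 3 N, stays put. Its rounded nose, 8 mm wide, 60 to 67 mm high, crosses above the rim, 48 mm from the axis drawn back, 32 mm home. The hub's notch, 10 mm wide, 12 mm deep, 180 degrees from the mark, takes it if the wheel is within about 0.03 rad of 0.
- tab (a point): Centre of the bolt's upright steel tab: 24 mm wide across the travel (grinder x), 10 mm thick along it (grinder y), from 67 to 98 mm above the counter; drawn back it stands 130 mm from the wheel's axis on the grinder's -y side. To lock, push its outer face towards the wheel.
- bean_jar: Bystander: tall clip-top glass jar of beans, 107x105x182 mm, behind on the right. Origin at its underside.
- mug: Bystander: speckled stoneware mug, 78 mm wide, 100 mm high, at the back left. Origin at its underside.
- spice_jar: Bystander: glass spice jar with a white cap, 47 mm wide, 98 mm high, front left. Origin at its underside.
- tin: Bystander: flat metal food tin, 86 mm wide, 40 mm high, on the right. Origin at its underside.
- scoop: Bystander: steel coffee scoop, 131 mm long, 24 mm high, lying front right. Origin at its underside.
- candle_jar: Bystander: small low glass jar with a screw lid, 57 mm wide, 44 mm high, close in front of the grinder, beside its bolt block. Origin at its underside.

How it is judged (in metres and radians):
On the way, in this order (a step that is already met when the one before it is completed fails the run):
1. the mark faces the pointer (within 0.05 rad), wheel at rest, bolt still drawn back (value of joint setting_wheel between -0.05 and 0.05 rad and velocity of joint setting_wheel between -0.05 and 0.05 rad/s and value of joint lock_bolt below 0.004 m), for 0.2 s.
2. the bolt is home in the notch (value of joint lock_bolt above 0.014 m), for 0.2 s.
At the end, for the whole second after the job is handed in: the mark faces the pointer within 0.045 rad (2.6 degrees), the wheel is at rest, and the bolt is home: at least 14 of its 16 mm (value of joint setting_wheel between -0.045 and 0.045 rad and velocity of joint setting_wheel between -0.05 and 0.05 rad/s and value of joint lock_bolt above 0.014 m); the robot touches nothing.
It fails at once if the wheel (or its hub) is pressed with more than 25 N by the robot or the bolt (contact force between anything else and setting_wheel above 25 N).
It fails at once if the robot touches the raised hub (more than 2 N) instead of the rim (contact force between any of the fingers, the arm and hub above 2 N).
It fails at once if a bystander is shifted by more than 20 mm (distance of any of bean_jar, mug, spice_jar, tin, scoop, candle_jar from where it was at the start of the episode above 0.02 m).
It also fails if it takes over 64 s, if anything falls off the work surface, if the arm or the gripper's body presses on something with over 40 N, if the wrist force passes 120 N, or if a joint passes its speed limit or range.

## Working session

There is one attempt and no reset: what is moved stays moved. The work goes in short steps, Python scripts to look and compute and a tool call to move; the robot and the scene stay as the last step left them, time stands still between calls to the robot, and variables do not carry over. Pictures are saved under pics/ and viewed, about 8 in all and at most 12, crops included, and the job is handed in when it is done.

Besides the shell and the picture viewer there is one more tool, called after "Emit:" by a JSON object that holds its "fn" and its "kwargs", one argument or row to a line. carry_out: Moves the arm, as the interface text tells. Its arguments: {"type":"object","properties":{"commands":{"type":"array","items":{"type":"array","items":{"type":"array","items":{"type":"number"}}}},"grip_force":{"type":"number"}},"required":["commands"]}

```bash
mkdir -p pics; ls; cat > h.py <<'E'
import numpy as np, cv2
from bench import r, viewer
def cal(n):
    c=viewer.calibration(n); R=cv2.Rodrigues(np.array(c["rvec"],float))[0]
    return np.array(c["camera_matrix"],float),R,np.array(c["tvec"],float).ravel()
def ray(n,uv,c=None):
    K,R,t=c or cal(n); o=-R.T@t
    x=np.array([(uv[0]-K[0,2])/K[0,0],(uv[1]-K[1,2])/K[1,1]])
    if n=="wrist":
        a=np.hypot(*x); d=np.array([*(x/a*np.sin(a) if a>0 else x),np.cos(a)])
    else: d=np.array([*x,1.])
    return o,R.T@d
def plane(n,uv,z,c=None):
    o,d=ray(n,uv,c); return o+d*(z-o[2])/d[2]
def proj(n,P,c=None):
    K,R,t=c or cal(n); p=R@np.asarray(P,float)+t
    if n=="wrist":
        a=np.arctan2(np.hypot(p[0],p[1]),p[2]); q=p[:2]/max(np.hypot(p[0],p[1]),1e-9)*a
    else: q=p[:2]/p[2]
    return np.array([K[0,0]*q[0]+K[0,2],K[1,1]*q[1]+K[1,2]])
def snap(n,f):
    im=viewer.snapshot(n)[...,::-1]; cv2.imwrite("pics/"+f,im); return im
E
python3 - <<'E'
from h import *
a=snap("top","t0.png");b=snap("side","s0.png")
s=r.sense();print(s)
for n in("top","side"):
    K,R,t=cal(n);print(n,K.tolist(),(-R.T@t).round(0),R.round(2).tolist())
E
```

```text
pics
{'time': 0.1, 'joint_pos': array([-6.84341545e+01,  7.51104599e+00,  8.53223792e+01, -2.54741411e-04,
        8.72599185e+01, -4.89375026e+00]), 'qd': array([ 0.03292709, -0.14963001, -0.13681281, -0.00903787, -0.05709546,
       -0.07478484]), 'joint_efforts': array([ 1.76988928e-03, -5.70952713e+01, -5.01941943e+01, -5.75694253e-05,
        8.11456761e-03, -7.90815102e-05]), 'tool_pos': array([ 267.18714847, -536.72585764,  249.3528552 ]), 'tcp_rot': array([-1.79906975e+02, -7.70948295e-03,  2.64596018e+01]), 'ft_force': array([-0.57212204, -0.20294015, -0.52910821]), 'wrist_torque': array([-0.03887707,  0.03148625,  0.01090488]), 'finger_gap': 85.29875556394225}
top [[406.5408071680674, 0.0, 275.63408651564646], [0.0, 406.5408071680674, 205.87453614274318], [0.0, 0.0, 1.0]] [ 479.   24. 1113.] [[0.01, -1.0, 0.01], [-1.0, -0.01, -0.08], [0.08, -0.01, -1.0]]
side [[405.7124856675709, 0.0, 284.32427469616516], [0.0, 405.7124856675709, 208.1454213896873], [0.0, 0.0, 1.0]] [ 602. -746.  680.] [[1.0, 0.07, 0.01], [0.05, -0.62, -0.78], [-0.04, 0.78, -0.62]]
```

View pics/t0.png

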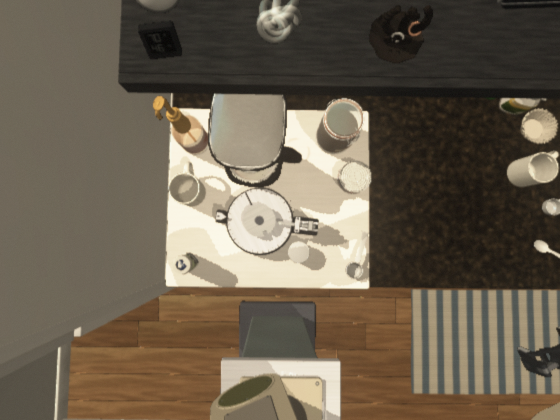

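View pics/s0.png

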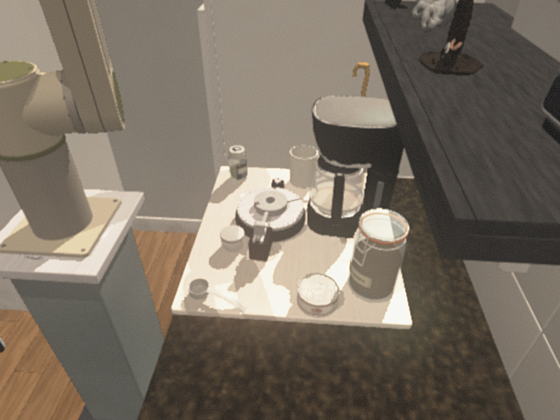

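The top view shows the grinder at about (259,220), with the pointer to its left at (221,215) and the bolt block to its right at (305,226). The mark seems to be near (250,198). I'll enlarge that area.

```bash
python3 - <<'E'
from h import *
im=cv2.imread("pics/t0.png")
c=im[165:275,195:335]; cv2.imwrite("pics/t0c.png",cv2.resize(c,None,fx=5.5,fy=5.5,interpolation=cv2.INTER_CUBIC))
for n,uv,z in[("axis",(259.5,220),75),("ptr",(221,215),60),("tab",(316,226),98),("candle",(298,253),44),("machine edge L",(211,160),250),("machine R",(285,160),250),("machine handle",(297,155),150)]:
    print(n,plane("top",uv,z).round(0))
E
```

```text
axis [520.  58.  75.]
ptr [533. 159.  60.]
tab [506. -84.  98.]
candle [437. -43.  44.]
machine edge L [641. 158. 250.]
machine R [643.  -0. 250.]
machine handle [674. -32. 150.]
```

View pics/t0c.png

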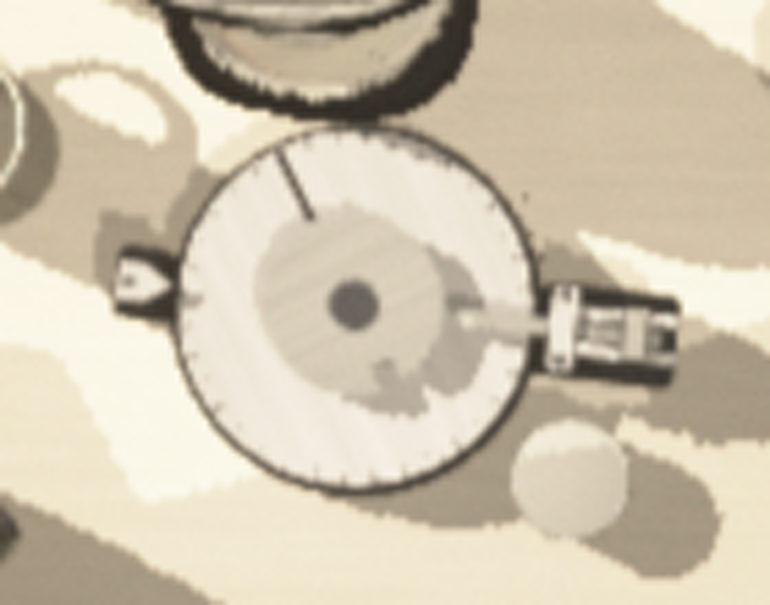

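The crop puts the hub centre at (354,305), the mark running from (278,152) to (313,218), the pointer tip at (175,283) and the bolt block on the right. So the wheel needs about 65° counter-clockwise. I'll go above the near-left rim with the fingers closed.

Emit:
{"fn": "carry_out", "kwargs": {
  "commands": [
    [[0, 30, -30, 0, 0, 0, 0], [0, 70, -70, 0, 0, 0, 0], [0, 112, -112, 0, 0, 0, 0], [0, 154, -154, 0, 0, 0, 0], [0, 195, -195, 0, 0, 0, 0]]
  ],
  "grip_force": 20
}}

```text
time: 0.72
tool_pos: [355.2, -273.8, 249.9]
tcp_rot: [-180.0, -0.0, 26.4]
ft_force: [1.4, -0.4, 0.2]
finger_gap: 0.1
```

Emit:
{"fn": "carry_out", "kwargs": {
  "commands": [
    [[0, 40, -40, 5, 0, 0, 0], [0, 80, -80, 10, 0, 0, 0], [0, 120, -120, 15, 0, 0, 0], [0, 160, -160, 20, 0, 0, 0], [0, 195, -195, 25, 0, 0, 0]]
  ]
}}

```text
time: 1.35
tool_pos: [442.8, -12.1, 225.0]
tcp_rot: [-180.0, -0.0, 26.5]
ft_force: [-0.1, -0.7, -0.4]
finger_gap: -0.3
```

Emit:
{"fn": "carry_out", "kwargs": {
  "commands": [
    [[0, 20, -30, 0, 0, 0, 0], [0, 38, -61, 0, 0, 0, 0], [0, 38, -61, 0, 0, 0, 0], [0, 38, -61, 0, 0, 0, 0]]
  ]
}}

```text
time: 1.85
tool_pos: [449.3, 57.0, 225.0]
tcp_rot: [180.0, 0.0, 26.5]
ft_force: [-0.5, 0.5, 0.4]
finger_gap: -0.2
```

```bash
python3 - <<'E'
from h import *
s=r.sense();print(s["tool_pos"],s["joint_pos"])
c=cal("wrist");import pickle;pickle.dump(c,open("w1.pkl","wb"))
K,R,t=c;print(K.tolist(),-R.T@t,R.round(2).tolist())
im=snap("wrist","w1.png")
for P in[(520,58,75),(533,159,60),(506,-84,98)]:print(proj("wrist",P,c))
E
```

```text
[449.33581843  56.99207545 224.98053599] [ 7.57223960e-01 -1.52097326e+01  1.09569512e+02 -2.51195216e-02
  8.56785934e+01  6.42643605e+01]
[[325.19226210127806, 0.0, 275.8394655424381], [0.0, 325.19226210127806, 208.4874388605169], [0.0, 0.0, 1.0]] [521.43416841  93.13965186 347.76502454] [[0.45, -0.89, -0.0], [-0.85, -0.42, 0.31], [-0.28, -0.14, -0.95]]
[313.17342509 125.37210996]
[214.66897142  61.84965164]
[444.49063563 219.56825882]
```

View pics/w1.png

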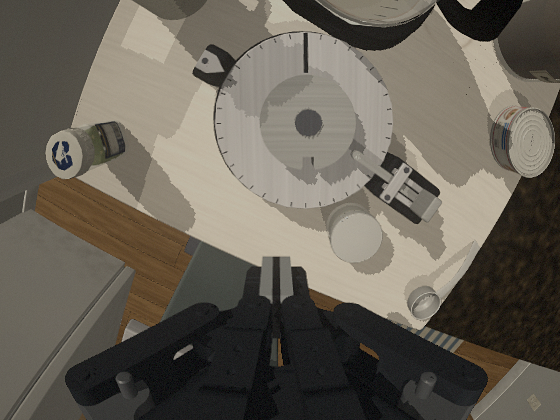

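The wrist view shows the hub centre at (308,122), the mark from (306,33) to (306,72), the notch at (312,160), and the pointer near (215,65). The bolt runs from (358,155) out to the tab near (400,180). I'll zoom in and measure.

```bash
python3 - <<'E'
from h import *
import pickle
c=pickle.load(open("w1.pkl","rb"))
im=cv2.imread("pics/w1.png");g=cv2.cvtColor(im,cv2.COLOR_BGR2GRAY)
def blob(x0,x1,y0,y1,th):
    m=(g[y0:y1,x0:x1]<th).astype(np.uint8);n,l,s,ce=cv2.connectedComponentsWithStats(m)
    i=1+np.argmax(s[1:,4]);p=np.argwhere(l==i)[:,::-1]+[x0,y0];return ce[i]+[x0,y0],p,s[i]
h,_,s=blob(285,332,100,145,110);print("hub cap",h,s)
m,p,s=blob(298,314,36,70,110);print("mark",m,s)
for z in(46,51,56):
    A=plane("wrist",h,z+20,c);M=plane("wrist",m,z,c);d=(M-A)[:2];print(z,A.round(1),M.round(1),np.hypot(*d),np.degrees(np.arctan2(d[1],d[0])))
a=plane("top",(259.4,220.5),71);print("top axis",a)
cv2.imwrite("pics/w1c.png",cv2.resize(im[35:235,180:450],None,fx=2.9,fy=2.9,interpolation=cv2.INTER_CUBIC))
E
```

```text
hub cap [308.1409396  122.68288591] [ 10   9  29  29 596]
mark [305.34482759  52.57241379] [  5   0   5  34 145]
46 [520.   61.8  66. ] [577.3  91.6  46. ] 64.54497428951183 27.460942829485415
51 [520.   62.3  71. ] [576.4  91.6  51. ] 63.45704094159226 27.43209912759081
56 [520.1  62.9  76. ] [575.4  91.6  56. ] 62.36912423658705 27.402249165360846
top axis [519.24436048  58.65340632  71.        ]
```

View pics/w1c.png

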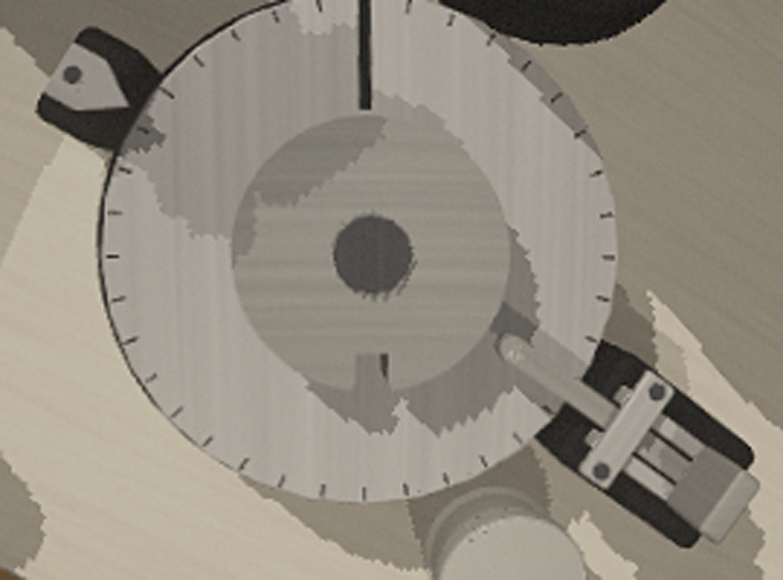

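```bash
python3 - <<'E'
from h import *
import pickle
c=pickle.load(open("w1.pkl","rb"))
f=lambda x,y:(180+x/2.9,35+y/2.9)
A=plane("wrist",(308.1,122.7),71,c)[:2]
for n,u,z in[("tip",(130,103),60),("ptr hole",(72,74),60),("nose",(512,347),67),("bridge",(629.5,431),73),("tabtop",(733,507),98),("candle",(510,565),44)]:
    P=plane("wrist",f(*u),z,c)[:2];d=P-A;print(n,P.round(1),np.hypot(*d).round(1),np.degrees(np.arctan2(d[1],d[0])).round(2))
E
```

```text
tip [529.6 147.2] 85.4 83.57
ptr hole [530.6 167.7] 105.9 84.24
nose [515.3  10.5] 52.1 -95.18
bridge [510.8 -35.2] 98.0 -95.4
tabtop [508.  -67.3] 130.2 -95.29
candle [447.6 -35.2] 121.5 -126.58
```

The measurements agree: the radii come out at 85.4, 98 and 130.2 against the nominal 87, 98 and 130. The axis is at about (520,62), grinder +y points at about 84.5°, and the mark is at 27.4°, so the wheel stands near -57°. I'll approach the rim at azimuth 105°, radius 68.

Emit:
{"fn": "carry_out", "kwargs": {
  "commands": [
    [[0, 40, -20, 0, 0, 0, 5], [0, 79, -40, 20, 0, 0, 11.5], [0, 79, -40, 70, 0, 0, 11.5], [0, 79, -40, 110, 0, 0, 11.5], [0, 79, -40, 125, 0, 0, 11.5]]
  ]
}}

```text
time: 2.52
tool_pos: [500.7, 126.9, 97.4]
tcp_rot: [-180.0, 0.3, 14.9]
ft_force: [0.8, 0.3, -0.2]
finger_gap: 0.1
```

Emit:
{"fn": "carry_out", "kwargs": {
  "commands": [
    [[0, 0, 0, 8, 0, 0, 0], [0, 0, 0, 12, 0, 0, 0], [0, 0, 0, 16, 0, 0, 0], [0, 0, 0, 18, 0, 0, 0], [0, 0, 0, 18, 0, 0, 0]]
  ]
}}

```text
time: 3.15
tool_pos: [502.7, 128.4, 82.6]
tcp_rot: [180.0, -0.0, 15.0]
ft_force: [0.1, 0.6, -0.1]
finger_gap: -0.3
```

```bash
python3 - <<'E'
from h import *
s=r.sense();print({k:np.round(s[k],2) for k in("time","tool_pos","tcp_rot","ft_force","wrist_torque","joint_pos","finger_gap")})
E
```

```text
{'time': np.float64(3.15), 'tool_pos': array([502.66, 128.39,  82.62]), 'tcp_rot': array([ 1.800e+02, -3.000e-02,  1.496e+01]), 'ft_force': array([ 0.11,  0.6 , -0.14]), 'wrist_torque': array([-0.05,  0.03,  0.  ]), 'joint_pos': array([  8.67,   3.53, 107.74,  -0.  ,  68.71,  83.7 ]), 'finger_gap': np.float64(-0.27)}
```

Emit:
{"fn": "carry_out", "kwargs": {
  "commands": [
    [[0, 0, 0, 1, 0, 0, 0], [0, 0, 0, 2, 0, 0, 0], [0, 0, 0, 3, 0, 0, 0], [0, 0, 0, 4, 0, 0, 0], [0, 0, 0, 4, 0, 0, 0]]
  ]
}}

```text
time: 3.78
tool_pos: [502.4, 128.3, 78.1]
tcp_rot: [-180.0, 0.0, 15.0]
ft_force: [0.2, -0.2, 0.2]
finger_gap: -0.2
```

Emit:
{"fn": "carry_out", "kwargs": {
  "commands": [
    [[0, 0, 0, 0.7, 0, 0, 0], [0, 0, 0, 1.4, 0, 0, 0], [0, 0, 0, 2, 0, 0, 0], [0, 0, 0, 2, 0, 0, 0]]
  ]
}}

```text
time: 4.28
tool_pos: [502.4, 128.3, 76.2]
tcp_rot: [-180.0, 0.0, 15.0]
ft_force: [0.3, -0.5, -0.3]
finger_gap: -0.0
```

Emit:
{"fn": "carry_out", "kwargs": {
  "commands": [
    [[0, 0, 0, 0.7, 0, 0, 0], [0, 0, 0, 1.4, 0, 0, 0], [0, 0, 0, 2, 0, 0, 0], [0, 0, 0, 2, 0, 0, 0]]
  ]
}}

```text
time: 4.78
tool_pos: [502.4, 128.3, 74.2]
tcp_rot: [-180.0, 0.0, 15.0]
ft_force: [-0.5, 0.6, 0.4]
finger_gap: 0.2
```

Emit:
{"fn": "carry_out", "kwargs": {
  "commands": [
    [[0, 0, 0, 0.7, 0, 0, 0], [0, 0, 0, 1.4, 0, 0, 0], [0, 0, 0, 2, 0, 0, 0], [0, 0, 0, 2, 0, 0, 0]]
  ]
}}

```text
time: 5.28
tool_pos: [502.4, 128.3, 72.2]
tcp_rot: [180.0, 0.0, 15.0]
ft_force: [-0.6, -0.7, -0.1]
finger_gap: -0.3
```

Emit:
{"fn": "carry_out", "kwargs": {
  "commands": [
    [[0, 0, 0, 0.7, 0, 0, 0], [0, 0, 0, 1.4, 0, 0, 0], [0, 0, 0, 2, 0, 0, 0], [0, 0, 0, 2, 0, 0, 0]]
  ]
}}

```text
time: 5.78
tool_pos: [502.4, 128.3, 70.2]
tcp_rot: [-180.0, 0.0, 15.0]
ft_force: [-0.6, -0.2, -0.3]
finger_gap: -0.1
```

Emit:
{"fn": "carry_out", "kwargs": {
  "commands": [
    [[0, 0, 0, 0.7, 0, 0, 0], [0, 0, 0, 1.4, 0, 0, 0], [0, 0, 0, 2, 0, 0, 0], [0, 0, 0, 2, 0, 0, 0]]
  ]
}}

```text
time: 6.28
tool_pos: [502.4, 128.3, 68.2]
tcp_rot: [-180.0, 0.0, 15.0]
ft_force: [-0.6, 0.2, -0.7]
finger_gap: 0.2
```

Emit:
{"fn": "carry_out", "kwargs": {
  "commands": [
    [[0, 0, 0, 0.7, 0, 0, 0], [0, 0, 0, 1.4, 0, 0, 0], [0, 0, 0, 2, 0, 0, 0], [0, 0, 0, 2, 0, 0, 0]]
  ]
}}

```text
time: 6.78
tool_pos: [502.4, 128.3, 66.2]
tcp_rot: [-180.0, 0.0, 15.0]
ft_force: [-0.3, 0.4, 0.4]
finger_gap: -0.1
```

Emit:
{"fn": "carry_out", "kwargs": {
  "commands": [
    [[0, 0, 0, 0.7, 0, 0, 0], [0, 0, 0, 1.4, 0, 0, 0], [0, 0, 0, 2, 0, 0, 0], [0, 0, 0, 2, 0, 0, 0]]
  ]
}}

```text
time: 7.28
tool_pos: [502.7, 128.7, 64.9]
tcp_rot: [-180.0, -0.0, 15.0]
ft_force: [-3.2, 1.3, 6.0]
finger_gap: 0.2
```

Emit:
{"fn": "carry_out", "kwargs": {
  "commands": [
    [[0, 0, 0, 0.7, 0, 0, 0], [0, 0, 0, 1.4, 0, 0, 0], [0, 0, 0, 1.4, 0, 0, 0]]
  ]
}}

```text
time: 7.65
tool_pos: [502.9, 128.9, 64.0]
tcp_rot: [-180.0, -0.1, 15.0]
ft_force: [-4.4, 1.7, 10.8]
finger_gap: 0.1
```

Emit:
{"fn": "carry_out", "kwargs": {
  "commands": [
    [[0, 0, 0, 0.6, 0, 0, 0], [0, 0, 0, 1.2, 0, 0, 0], [0, 0, 0, 1.2, 0, 0, 0]]
  ]
}}

```text
time: 8.02
tool_pos: [503.0, 129.1, 63.2]
tcp_rot: [-179.9, -0.1, 15.0]
ft_force: [-6.7, 3.6, 14.1]
finger_gap: -0.1
```

Emit:
{"fn": "carry_out", "kwargs": {
  "commands": [
    [[0, -2.4, 0.04, 0, 0, 0, -2], [0, -4.8, 0.2, 0, 0, 0, -4], [0, -8.4, 0.5, 0, 0, 0, -7], [0, -11.9, 1.0, 0, 0, 0, -10], [0, -11.9, 1.0, 0, 0, 0, -10]]
  ]
}}

```text
time: 8.65
tool_pos: [494.4, 124.9, 64.2]
tcp_rot: [179.9, -0.4, 25.0]
ft_force: [4.4, 2.3, 8.9]
finger_gap: 0.0
```

```bash
cat >> h.py <<'E'
def mark(f,A=(520,62),z=46.5,lo=0,hi=110,cams=("wrist","top")):
    """mark azimuth (deg): darkest spoke across the rim, axis re-centred on the hub's dark cap"""
    s=r.sense();print(s["time"],s["tool_pos"].round(1),s["tcp_rot"].round(1),s["ft_force"].round(1))
    for n in cams:
        c=cal(n);im=snap(n,n+f);g=cv2.GaussianBlur(cv2.cvtColor(im,cv2.COLOR_BGR2GRAY),(3,3),0).astype(np.float32)
        az=np.arange(lo,hi,.25);rr=np.arange(50,78,1.)
        P=[[proj(n,(A[0]+q*np.cos(np.radians(a)),A[1]+q*np.sin(np.radians(a)),z),c) for q in rr] for a in az]
        P=np.array(P,np.float32);v=cv2.remap(g,P[...,0],P[...,1],cv2.INTER_LINEAR)
        d=v-cv2.blur(v,(1,41));d=d.mean(1)  # against the neighbourhood in azimuth
        i=d.argmin();w=np.abs(az-az[i])<2.5;k=np.clip(-d[w]-0.3*-d[i],0,None)
        print(n,"mark az",round(float((az[w]*k).sum()/k.sum()),2),"depth",d[i].round(1),"hub px",proj(n,(*A,z+20),c).round(1))
E
python3 - <<'E'
from h import *
mark("m1.png")
E
```

```text
8.65 [494.4 124.9  64.2] [179.9  -0.4  25. ] [4.4 2.3 8.9]
wrist mark az 27.54 depth -80.9 hub px [419.  296.7]
top mark az 25.42 depth -20.9 hub px [258.2 220.3]
```

Emit:
{"fn": "carry_out", "kwargs": {
  "commands": [
    [[0, 0, 0, 1, 0, 0, 0], [0, 0, 0, 2, 0, 0, 0], [0, 0, 0, 2, 0, 0, 0]]
  ]
}}

```text
time: 9.12
tool_pos: [494.6, 125.3, 62.9]
tcp_rot: [179.9, -0.4, 25.0]
ft_force: [1.3, 2.9, 15.8]
finger_gap: 0.0
```

Emit:
{"fn": "carry_out", "kwargs": {
  "commands": [
    [[0, -2.4, 0.04, 0.3, 0, 0, -2], [0, -4.8, 0.2, 0.6, 0, 0, -4], [0, -8.4, 0.5, 0.9, 0, 0, -7], [0, -11.9, 1.0, 1.0, 0, 0, -10]]
  ]
}}

```text
time: 9.62
tool_pos: [484.9, 120.2, 62.5]
tcp_rot: [179.9, -0.5, 35.1]
ft_force: [0.9, 9.0, 17.7]
finger_gap: 0.1
```

```bash
python3 - <<'E'
from h import *
mark("m2.png",cams=("wrist",))
E
```

```text
9.625 [484.9 120.2  62.5] [179.9  -0.5  35.1] [ 0.9  9.  17.7]
wrist mark az 36.47 depth -79.7 hub px [419.7 301. ]
```

Emit:
{"fn": "carry_out", "kwargs": {
  "commands": [
    [[0, -4.0, -0.2, 0, 0, 0, -3.4], [0, -8.3, 0.0, 0, 0, 0, -7], [0, -12.5, 0.4, 0, 0, 0, -10.5], [0, -16.5, 1.0, 0, 0, 0, -14], [0, -20.5, 2.0, 0, 0, 0, -17.5]]
  ]
}}

```text
time: 10.3
tool_pos: [468.6, 106.8, 62.3]
tcp_rot: [179.8, -0.4, 52.6]
ft_force: [-0.9, 8.8, 18.8]
finger_gap: -0.1
```

```bash
python3 - <<'E'
from h import *
mark("m3.png",cams=("wrist",))
E
```

```text
10.3 [468.6 106.8  62.3] [179.8  -0.4  52.6] [-0.9  8.8 18.8]
wrist mark az 54.1 depth -76.2 hub px [420.1 300.7]
```

Emit:
{"fn": "carry_out", "kwargs": {
  "commands": [
    [[0, -4.0, -0.2, 0, 0, 0, -3.4], [0, -8.3, 0.0, -0.1, 0, 0, -7], [0, -12.5, 0.4, -0.2, 0, 0, -10.5], [0, -16.5, 1.0, -0.3, 0, 0, -14], [0, -20.5, 2.0, -0.3, 0, 0, -17.5]]
  ]
}}

```text
time: 10.98
tool_pos: [457.2, 89.0, 62.2]
tcp_rot: [179.7, -0.3, 70.1]
ft_force: [-1.9, 7.7, 19.6]
finger_gap: 0.3
```

```bash
python3 - <<'E'
from h import *
mark("m4.png",cams=("wrist",))
E
```

```text
10.975 [457.2  89.   62.2] [179.7  -0.3  70.1] [-1.9  7.7 19.6]
wrist mark az 71.86 depth -70.0 hub px [420.5 300.2]
```

Emit:
{"fn": "carry_out", "kwargs": {
  "commands": [
    [[0, -4.6, 0, -0.2, 0, 0, -4], [0, -9.3, 0.3, -0.4, 0, 0, -8], [0, -12.9, 0.9, -0.5, 0, 0, -11], [0, -14.6, 1.3, -0.5, 0, 0, -12.5], [0, -14.6, 1.3, -0.5, 0, 0, -12.5]]
  ]
}}

```text
time: 11.65
tool_pos: [452.7, 74.5, 62.2]
tcp_rot: [179.8, -0.2, 82.5]
ft_force: [-5.7, 6.7, 19.0]
finger_gap: -0.0
```

```bash
python3 - <<'E'
from h import *
mark("m5.png",cams=("wrist",))
E
```

```text
11.65 [452.7  74.5  62.2] [179.8  -0.2  82.5] [-5.7  6.7 19. ]
wrist mark az 84.71 depth -68.6 hub px [420.7 299.5]
```

Emit:
{"fn": "carry_out", "kwargs": {
  "commands": [
    [[0, 0, 0, -2, 0, 0, 0], [0, 0, 0, -8, 0, 0, 0], [0, 0, 0, -50, 0, 0, 0], [0, 0, 0, -100, 0, 0, 0], [0, -30, 30, -130, 0, 0, 0]]
  ]
}}

```text
time: 12.32
tool_pos: [476.4, 40.6, 191.9]
tcp_rot: [179.9, -0.0, 82.6]
ft_force: [1.0, -0.5, -0.9]
finger_gap: 0.0
```

Emit:
{"fn": "carry_out", "kwargs": {
  "commands": [
    [[0, -43, 40, -30, 0, 0, 0], [0, -43, 40, -30, 0, 0, 0], [0, -43, 40, -30, 0, 0, 0]]
  ]
}}

```text
time: 12.7
tool_pos: [509.8, -8.4, 218.7]
tcp_rot: [-179.9, -0.0, 82.4]
ft_force: [-0.3, -0.1, -1.1]
finger_gap: 0.1
```

```bash
python3 - <<'E'
from h import *
mark("m6.png")
import pickle;c=cal("wrist");pickle.dump(c,open("w6.pkl","wb"))
im=cv2.imread("pics/wristm6.png");print(proj("wrist",(520,62,66),c),(-c[1].T@c[2]).round(1))
cv2.imwrite("pics/w6c.png",cv2.resize(im[20:220,150:417],None,fx=3,fy=3,interpolation=cv2.INTER_CUBIC))
E
```

```text
12.7 [509.8  -8.4 218.7] [-179.9   -0.    82.4] [-0.3 -0.1 -1.1]
wrist mark az 83.9 depth -74.6 hub px [277.3 116.7]
top mark az 83.47 depth -23.7 hub px [258.2 220.3]
[278.60430979 117.68139262] [519.9  72.5 340.8]
```

View pics/w6c.png

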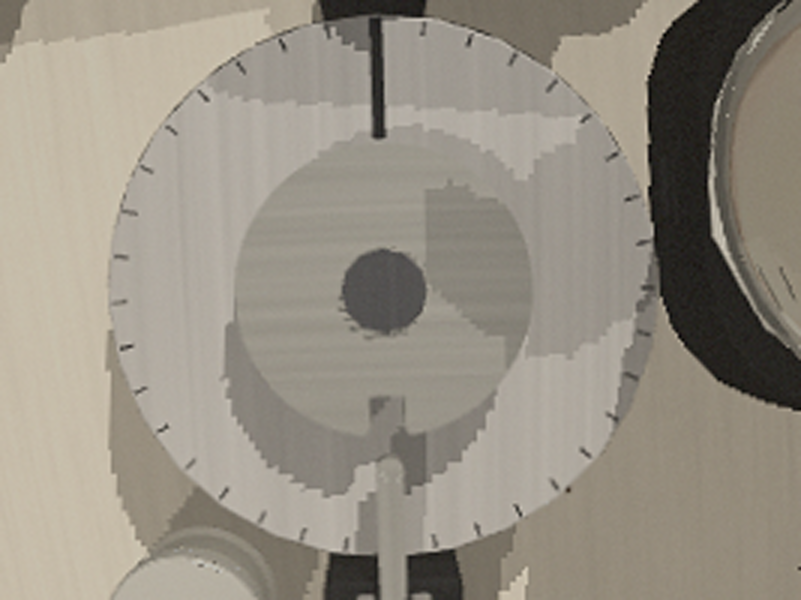

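The mark is now at the pointer: the groove runs (375,20)–(379,137), the hub centre is (384,290), the notch spans about 370–405 at row 412, and the bolt nose is at (390,470). I'll put numbers on the remaining angle.

```bash
python3 - <<'E'
from h import *
import pickle
c=pickle.load(open("w6.pkl","rb"))
im=cv2.imread("pics/wristm6.png");g=cv2.cvtColor(im,cv2.COLOR_BGR2GRAY)
n,l,s,ce=cv2.connectedComponentsWithStats((g[95:140,255:300]<110).astype(np.uint8));i=1+np.argmax(s[1:,4]);h=ce[i]+[255,95]
f=lambda x,y:(150+x/3,20+y/3)
A=plane("wrist",h,66.5,c);print("hub",h,s[i],A)
for nm,u,z in[("mark out",(376,30),46.5),("mark in",(379,132),46.5),("notch",(387.5,412),66.5),("nose",(390.5,470),67),("shaft",(392,540),67)]:
    P=plane("wrist",f(*u),z,c);d=P-A;print(nm,P.round(1),np.hypot(*d[:2]).round(1),np.degrees(np.arctan2(d[1],d[0])).round(2))
E
```

```text
hub [277.51954397 116.63680782] [  8   8  29  29 614] [519.21780749  63.01055086  66.5       ]
mark out [527.6 141.6  46.5] 79.0 83.9
mark in [524.3 109.9  46.5] 47.2 83.76
notch [516.1  28.4  66.5] 34.7 -95.12
nose [514.8  11.6  67. ] 51.6 -94.9
shaft [512.6  -9.2  67. ] 72.6 -95.24
```

The wheel is within about 1° by every estimate, inside the 1.7° window. Next I'll go behind the tab, at about (506,-92), with the fingertip 74 mm up.

Emit:
{"fn": "carry_out", "kwargs": {
  "commands": [
    [[0, -42, 3.5, 0, 0, 0, -1.2], [0, -84, 7, 0, 0, 0, -2.4], [0, -84, 7, 40, 0, 0, -2.4], [0, -84, 7, 75, 0, 0, -2.4], [0, -84, 7, 75, 0, 0, -2.4]]
  ]
}}

```text
time: 13.42
tool_pos: [502.9, -90.7, 140.4]
tcp_rot: [-179.5, -0.1, 84.9]
ft_force: [-0.4, 0.2, -0.4]
finger_gap: -0.2
```

```bash
python3 - <<'E'
from h import *
s=r.sense();print(s["time"],s["tool_pos"],s["tcp_rot"])
snap("side","s7.png");w=snap("wrist","w7.png")
p=proj("side",s["tool_pos"]+[0,0,-19]);print("tip side px",p,"tab",proj("side",(508,-67,98)))
x,y=map(int,p);im=cv2.imread("pics/s7.png")[y-50:y+70,x-70:x+70]
cv2.imwrite("pics/c7.png",np.hstack([cv2.resize(im,(490,420)),w[140:280,220:320].repeat(3,0).repeat(3,1)]))
E
```

```text
13.425 [502.88001775 -90.65742083 140.44606847] [-1.79533964e+02 -9.40374330e-02  8.49212816e+01]
tip side px [255.01073786 221.08552619] tab [258.96496233 222.43425901]
```

View pics/c7.png

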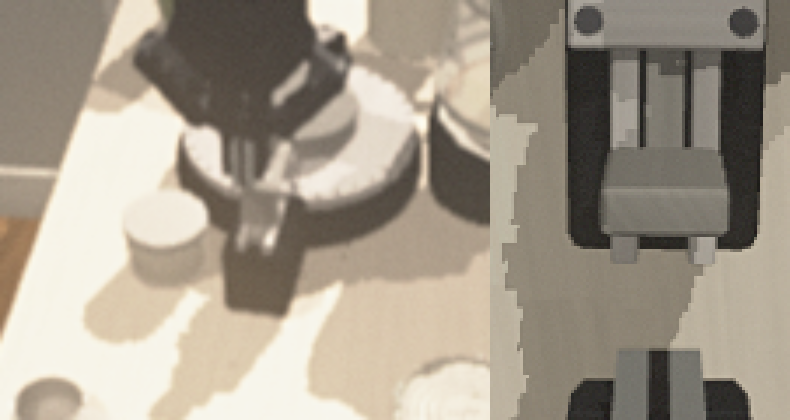

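The right half of the crop shows the fingertips in line with the tab and clear behind it. I'll go down and make first contact.

Emit:
{"fn": "carry_out", "kwargs": {
  "commands": [
    [[0, 0, 1.5, 20, 0, 0, 0], [0, 0, 1.5, 40, 0, 0, 0], [0, 0, 1.5, 48, 0, 0, 0], [0, 0, 1.5, 48, 0, 0, 0]]
  ]
}}

```text
time: 14.02
tool_pos: [508.2, -92.4, 97.3]
tcp_rot: [180.0, 0.0, 84.9]
ft_force: [0.1, 0.3, 0.7]
finger_gap: -0.0
```

Emit:
{"fn": "carry_out", "kwargs": {
  "commands": [
    [[0, 2, 0, 0, 0, 0, 0], [0, 4, 0, 0, 0, 0, 0], [0, 5.5, 0, 0, 0, 0, 0], [0, 7, 0, 0, 0, 0, 0], [0, 7, 0, 0, 0, 0, 0]]
  ]
}}

```text
time: 14.65
tool_pos: [508.4, -85.5, 96.5]
tcp_rot: [-180.0, 0.0, 84.9]
ft_force: [-0.4, 0.2, 0.1]
finger_gap: 0.0
```

Emit:
{"fn": "carry_out", "kwargs": {
  "commands": [
    [[0, 1.5, -1, 2, 0, 0, 0], [0, 3, -1, 2, 0, 0, 0], [0, 4.5, -1, 2, 0, 0, 0], [0, 6, -1, 2, 0, 0, 0], [0, 6, -1, 2, 0, 0, 0]]
  ]
}}

```text
time: 15.28
tool_pos: [507.9, -79.4, 94.4]
tcp_rot: [-180.0, -0.0, 84.9]
ft_force: [1.3, -1.7, -1.8]
finger_gap: -0.1
```

Emit:
{"fn": "carry_out", "kwargs": {
  "commands": [
    [[0, 1, 0, 0, 0, 0, 0], [0, 2, 0, 0, 0, 0, 0], [0, 3, 0, 0, 0, 0, 0], [0, 4, 0, 0, 0, 0, 0], [0, 4, 0, 0, 0, 0, 0]]
  ]
}}

```text
time: 15.9
tool_pos: [508.2, -75.4, 94.5]
tcp_rot: [-180.0, -0.0, 84.9]
ft_force: [0.4, -2.9, -2.1]
finger_gap: -0.1
```

Emit:
{"fn": "carry_out", "kwargs": {
  "commands": [
    [[0, 1, 0, 0, 0, 0, 0], [0, 2, 0, 0, 0, 0, 0], [0, 3, 0, 0, 0, 0, 0], [0, 3, 0, 0, 0, 0, 0]]
  ]
}}

```text
time: 16.4
tool_pos: [508.5, -72.4, 94.5]
tcp_rot: [-180.0, -0.0, 84.9]
ft_force: [0.1, -2.1, -1.7]
finger_gap: 0.1
```

Emit:
{"fn": "carry_out", "kwargs": {
  "commands": [
    [[0, 1, 0, 0, 0, 0, 0], [0, 2, 0, 0, 0, 0, 0], [0, 3, 0, 0, 0, 0, 0], [0, 3, 0, 0, 0, 0, 0]]
  ]
}}

```text
time: 16.9
tool_pos: [508.8, -69.4, 94.5]
tcp_rot: [180.0, -0.0, 84.9]
ft_force: [-0.1, -2.5, -2.2]
finger_gap: -0.1
```

Emit:
{"fn": "carry_out", "kwargs": {
  "commands": [
    [[0, 1, 0, 0, 0, 0, 0], [0, 2, 0, 0, 0, 0, 0], [0, 3, 0, 0, 0, 0, 0], [0, 3, 0, 0, 0, 0, 0]]
  ]
}}

```text
time: 17.4
tool_pos: [509.0, -67.8, 94.6]
tcp_rot: [180.0, 0.1, 84.8]
ft_force: [-1.5, -9.1, -2.1]
finger_gap: 0.1
```

Emit:
{"fn": "carry_out", "kwargs": {
  "commands": [
    [[0, 1, 0, 0, 0, 0, 0], [0, 1, 0, 0, 0, 0, 0]]
  ]
}}

```text
time: 17.65
tool_pos: [509.0, -67.7, 94.6]
tcp_rot: [180.0, 0.2, 84.8]
ft_force: [-2.5, -14.6, -1.7]
finger_gap: 0.1
```

A hard stop at the expected place (TCP y = -67.7, predicted -67). I'll back off, rise and look.

Emit:
{"fn": "carry_out", "kwargs": {
  "commands": [
    [[0, -6, 0, 0, 0, 0, 0], [0, -20, 0, 0, 0, 0, 0], [0, -22, 0, -40, 0, 0, 0], [0, -22, 0, -80, 0, 0, 0], [0, 10, 0, -120, 0, 0, 0]]
  ]
}}

```text
time: 18.27
tool_pos: [510.0, -57.0, 215.9]
tcp_rot: [180.0, 0.0, 84.7]
ft_force: [0.8, 0.2, -0.6]
finger_gap: 0.1
```

Emit:
{"fn": "carry_out", "kwargs": {
  "commands": [
    [[0, 40, 0, 0, 0, 0, 0], [0, 45, 0, 0, 0, 0, 0], [0, 45, 0, 0, 0, 0, 0]]
  ]
}}

```text
time: 18.65
tool_pos: [513.9, -10.9, 214.1]
tcp_rot: [-180.0, 0.0, 84.9]
ft_force: [-0.8, 0.8, 0.5]
finger_gap: -0.1
```

```bash
python3 - <<'E'
from h import *
mark("m8.png")
import pickle;c=cal("wrist");pickle.dump(c,open("w8.pkl","wb"))
im=cv2.imread("pics/wristm8.png");print(proj("wrist",(519.5,62.5,66),c))
cv2.imwrite("pics/w8c.png",cv2.resize(im[20:290,150:417],None,fx=2.2,fy=2.2,interpolation=cv2.INTER_CUBIC))
E
```

```text
18.65 [513.9 -10.9 214.1] [-180.     0.    84.9] [-0.8  0.8  0.5]
wrist mark az 83.85 depth -72.4 hub px [275.6 114.3]
top mark az 0.44 depth -30.0 hub px [258.2 220.3]
[274.92473651 112.91335278]
```

View pics/w8c.png

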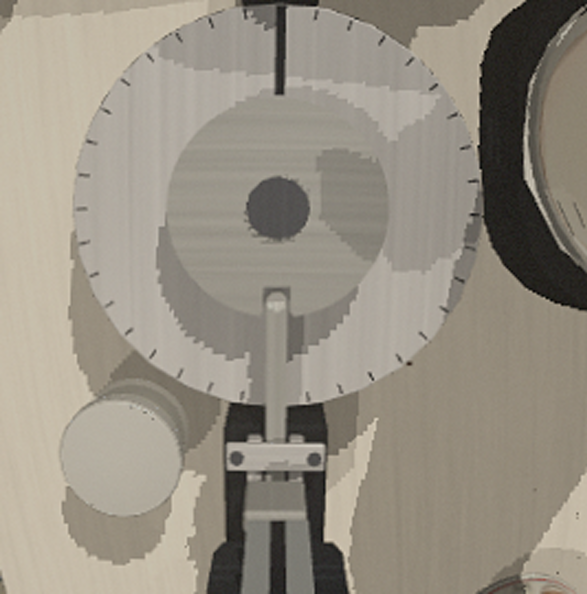

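The picture shows the nose seated in the notch at (277,292), with the mark at the pointer. One check of the nose radius, then I'll hand in.

```bash
python3 - <<'E'
from h import *
import pickle
c=pickle.load(open("w8.pkl","rb"));f=lambda x,y:(150+x/2.2,20+y/2.2)
A=plane("wrist",f(278,208),66.5,c)[:2];N=plane("wrist",f(277,292),67,c)[:2];C=plane("wrist",f(122,457),44,c)[:2]
rad=np.hypot(*(N-A));print("axis",A,"nose radius",rad,"candle",C)
if rad<34.5: print(r.hand_in())
E
```

```text
axis [520.5557655   61.05391005] nose radius 31.940091075223 candle [441.43645711 -40.66857997]
the job is handed in; nothing more can be done
None
```

I turned the wheel by its rim until the mark faced the pointer, pushed the bolt home by its tab, and handed the job in at about 18.7 s. The hand-in gives no verdict, so these are my own readings.

- **Wheel:** I felt the rim top at about 46 mm and dragged it counter-clockwise with the closed fingertips. My first short drag slipped, so I pressed harder. Contact force, as read at the end of each move, peaked at about 21 N in total, below the 25 N limit.
- **Mark:** the last camera measurement puts it at 83.9°. The pointer measured 83.6–84.2° and the bolt line 84.9°, so these disagree by up to 1° (0.018 rad), within the 0.045 rad tolerance.
- **Bolt:** it slid in at 2–3 N with no sign of meeting the hub, then hit a hard stop at the expected full travel. I pushed to about 15 N against that stop. The last picture shows the nose in the notch, 31.9 mm from the axis (32 mm is home).
- **Surroundings:** at hand-in the gripper was well above everything and touching nothing. I only checked the candle jar's position. It measured (441, -41) against (437, -43) at the start, which is within measuring error. My route kept clear of the other bystanders.
- **Failed check:** the final mark reading from the top camera (0.4°) was spurious, probably because the arm blocked its view, so I ignored it.

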